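# Set out the washed tube racks at the blood-taking desk

### The arm

A 7-joint arm with a two-finger parallel gripper is mounted at the origin on the work surface. World frame = base frame: x ahead of the robot, y to its left, z up, the work surface at z = 0. Lengths are in m, angles in rad, forces in N, time in s.
With the tool pointing down it reaches from about 0.425 to 0.925 m from the base axis. Payload 6.8 kg.
Tool frame: the origin (TCP) lies between the finger pads; the fingertips stand 17 mm ahead of it and the grasp point (between the pads) lies 2 mm behind it; z points along the fingers, x is the direction in which the jaws open and shut, and the axes are right-handed (so a half turn about z gives the same grasp; the last joint's range is limited). The gripper opens to 85 mm and grips with 20 to 120 N. Pads are 22 mm wide; open, the fingers measure 114 mm over their backs; the gripper's body (76 mm by 85 mm) begins 54 mm behind the grasp point. The pads swing forward as they close: fully open they stand 13 mm farther back than shut.
Start: joints at [1.082, 0.477, 0.022, 1.555, -0.011, 1.109, -0.083], TCP at [0.251, -0.627, 0.248] pointing down, gripper open.
Joint ranges: [-2.96, 2.96], [-0.34, 2.1], [-1.41, 1.46], [0.24, 2.44], [-1.37, 4.51], [0.17, 1.92], [-2.96, 2.96]. Speed limits (rad/s): [2.39, 2.39, 3.14, 3.14, 3.14, 3.14, 3.14].

### API

Orientations are given as a unit quaternion [w, x, y, z].
In Python, from station import readout, read_camera, get_calibration, bot, models gives the robot as it stands.
- The arm moves only by the tool carry_out, never from a script. Its argument "deltas" is a list of rows, each a list of 2 entries, a list of its own where there are three numbers: the shift along the tool's x, y, z in cm, then the turn about the tool's z in degrees. A call has 1 to 10 rows; each row is the pose to reach, as a shift and turn from the pose measured when the call began, along the tool's axes at that moment; what a row does not reach only later rows make up. A row lasts 1/8 s, in which the tool goes at most 62.5 mm and 10.7 degrees, less where a joint would pass 70% of its speed; a pose out of reach is approached as far as the arm can. A call with a gripper value outside its range is refused whole. "hand" is the opening, from 0 (shut) to 1 (fully open), set as the call begins (left out, the last holds). The fingers move at their own pace and stop on an object; "newtons" is the grip in N (left out, the last holds). Time passes only in rows, so rows that repeat a pose let the fingers close. It gives the time, the measured TCP pose, the force and the opening at its end, in the units of the state.
- readout.get_obs(): the state, without advancing time (a new reading comes with each control period).
- read_camera(name): name is "scene" or "top" or "wrist"; returns the picture (420x560x3 uint8, red, green, blue); there is no depth.
- get_calibration(name): a dict with "fov_y" (degrees; the focal length in pixels is half the picture's height over the tangent of half this angle, whatever the lens; pixels are square), "cx", "cy" (the principal point, pixels), "world_from_camera" (4x4, takes a point from camera to world coordinates). Camera axes: x right, y down, z forward; pixel columns grow to the right and rows downward; lengths in m; the calibration is good to about 2 mm. A picture is of the moment at which its call begins: read the wrist's pose just before it. get_calibration takes no time and is no camera call; for the wrist camera it gives the pose at the moment of the call.
- bot.hand_in(): hands the job in, once; it reports no verdict.
Trained networks look in the newest picture that a camera, given by its name, has taken for a name from the list of things; names that differ only in an ending like _2 or _b are one class to them, and where a whole thing is asked for, a point or a joint stands for the part that bears it (a point fixed in the world has none). Each returns a list of dicts, best first, with "score" (0 to 1); they miss things now and then, are a little off and sometimes report something else, mostly with a low value. They report only what shows in the picture. A call takes as long as a camera call. They do not tell look-alikes from the thing itself.
- models.spot_in(query, camera): "centre" ([row, column] in pixels, amid what is visible of it).
The state is a dict: "t": time; "q": joint angles; "joint_vel": joint speeds; "joint_torque": joint torques, N m; "eef_pos": TCP position; "tool_rot": TCP orientation; "contact_force": force on the tool from outside, world axes, zero at the start; "torque": the same for the moment, N m; "gripper_width": opening from 0.0 (shut) to 1.0 (fully open).
Only numpy, scipy, OpenCV 4.12 (cv2) and the standard library are available. Lean on these libraries where they do the work, as an engineer would, in place of code of your own. Each camera call takes 0.05 s, during which the arm holds its last target. There are 200 camera calls.

### The job

The washed, empty tube racks have been stacked crosswise on the grey mat to dry. Take the stack apart and set each rack down flat in the empty bay of the tray whose fresh tubes have caps of the same colour as the rack. Do not let any rack fall, and leave the turquoise bottle and the orange-capped specimen pot standing where they are.

Things in the scene. Friction and masses are not known exactly. Their poses are not given: they have to be found in the camera images.
- rack_red_mid (a point): red empty 12-place tube rack: 150 mm long (x), 46 mm wide (y), 56 mm high (z up), about 110 g, flat sides, square openings on top; loose. This point is its centre, 28 mm above its underside. At the start it is in the lower layer of the stack, side by side with the blue one (38 mm clear between them); the upper pair lies across the lower pair, which stands on a mat 3 mm thick.
- rack_blue_mid (a point): blue empty 12-place tube rack: 150 mm long (x), 46 mm wide (y), 56 mm high (z up), about 110 g, flat sides, square openings on top; loose. This point is its centre, 28 mm above its underside. At the start it is in the lower layer of the stack, side by side with the red one (38 mm clear between them); the upper pair lies across the lower pair, which stands on a mat 3 mm thick.
- rack_yellow_mid (a point): yellow empty 12-place tube rack: 150 mm long (x), 46 mm wide (y), 56 mm high (z up), about 110 g, flat sides, square openings on top; loose. This point is its centre, 28 mm above its underside. At the start it is in the upper layer of the stack, side by side with the green one (38 mm clear between them); the upper pair lies across the lower pair, which stands on a mat 3 mm thick.
- rack_green_mid (a point): green empty 12-place tube rack: 150 mm long (x), 46 mm wide (y), 56 mm high (z up), about 110 g, flat sides, square openings on top; loose. This point is its centre, 28 mm above its underside. At the start it is in the upper layer of the stack, side by side with the yellow one (38 mm clear between them); the upper pair lies across the lower pair, which stands on a mat 3 mm thick.
- tray_red: fixed white tray with nine tubes with red caps. Origin: on the desk under the centre of the empty bay; x runs along the tray to the tubes. Bay 170 (x) by 66 (y) mm inside, floor 3 mm and rim 10 mm above the desk; a rack laid along x has 10 mm to spare all round, either way round. Tubes at x 91 to 149, y -29 to 29 mm, up to 89 mm above the desk; outer edges of the tray x -88 and 154, y -36 and 36 mm.
- tray_blue: fixed white tray with nine tubes with blue caps. Origin: on the desk under the centre of the empty bay; x runs along the tray to the tubes. Bay 170 (x) by 66 (y) mm inside, floor 3 mm and rim 10 mm above the desk; a rack laid along x has 10 mm to spare all round, either way round. Tubes at x 91 to 149, y -29 to 29 mm, up to 89 mm above the desk; outer edges of the tray x -88 and 154, y -36 and 36 mm.
- tray_yellow: fixed white tray with nine tubes with yellow caps. Origin: on the desk under the centre of the empty bay; x runs along the tray to the tubes. Bay 170 (x) by 66 (y) mm inside, floor 3 mm and rim 10 mm above the desk; a rack laid along x has 10 mm to spare all round, either way round. Tubes at x 91 to 149, y -29 to 29 mm, up to 89 mm above the desk; outer edges of the tray x -88 and 154, y -36 and 36 mm.
- tray_green: fixed white tray with nine tubes with green caps. Origin: on the desk under the centre of the empty bay; x runs along the tray to the tubes. Bay 170 (x) by 66 (y) mm inside, floor 3 mm and rim 10 mm above the desk; a rack laid along x has 10 mm to spare all round, either way round. Tubes at x 91 to 149, y -29 to 29 mm, up to 89 mm above the desk; outer edges of the tray x -88 and 154, y -36 and 36 mm.
- bottle_mid (a point): turquoise squeeze bottle, 38 mm diameter, 122 mm tall, standing loose on the desk among the trays, not to be disturbed. This point is on its axis, 60 mm above its underside.
- pot_mid (a point): white specimen pot with an orange screw cap, 39 mm diameter, 64 mm tall, standing loose on the desk among the trays, not to be disturbed. This point is on its axis, 32 mm above its underside.
Mind the look-alikes: they are no part of the job. There is more than one size of the part that bears rack_yellow_mid; the job needs the middle-sized.

How it is judged:
By the outcome, as a careful person would: the job done as asked, in the order asked, and still so for the second after the job is handed in, with the robot touching nothing.
It also fails if it takes over 112 s, if anything falls off the work surface, if the arm or the gripper's body presses on something with over 40 N, if the wrist force passes 120 N, or if a joint passes its speed limit or range.

## Working session

There is one attempt and no reset: what is moved stays moved. The work goes in short steps, Python scripts to look and compute and a tool call to move; the robot and the scene stay as the last step left them, time stands still between calls to the robot, and variables do not carry over. Pictures are saved under pics/ and viewed, about 12 in all and at most 16, crops included, and the job is handed in when it is done.

Besides the shell and the picture viewer there is one more tool, called after ">>>" in YAML: its name, and indented under it one key for each argument. carry_out: Moves the arm, as the interface text tells. Its arguments: {"type":"object","properties":{"deltas":{"type":"array"},"hand":{"type":"number"},"newtons":{"type":"number"}},"required":["deltas"]}

```bash
mkdir -p pics; ls; python3 - <<'E'
from station import readout, read_camera, get_calibration, bot, models
import cv2, numpy as np
o=readout.get_obs(); print({k:np.round(v,3).tolist() for k,v in o.items()})
for c in ["scene","top"]:
    im=read_camera(c); cv2.imwrite(f"pics/{c}0.png",im[:,:,::-1]); k=get_calibration(c); print(c,k)
E
```

```text
pics
{'t': 0.0, 'q': [1.082, 0.478, 0.022, 1.556, -0.012, 1.109, -0.083], 'joint_vel': [0.0, -0.0, 0.0, 0.001, 0.0, 0.001, 0.0], 'joint_torque': [-0.001, -59.646, 1.607, -28.12, 0.012, 0.009, 0.0], 'eef_pos': [0.251, -0.626, 0.247], 'tool_rot': [-0.0, 0.828, -0.56, -0.001], 'contact_force': [0.381, -0.333, -0.322], 'torque': [0.01, 0.006, 0.02], 'gripper_width': 0.997}
scene {'fov_y': 42.39845377553059, 'cx': 273.3873133394514, 'cy': 209.0819804550643, 'world_from_camera': array([[ 0.54683166,  0.70420863, -0.45284141,  1.12331885],
       [ 0.83723016, -0.4569895 ,  0.30034358, -0.34087843],
       [ 0.00456077, -0.54336987, -0.83948102,  1.21830505],
       [ 0.        ,  0.        ,  0.        ,  1.        ]])}
top {'fov_y': 51.88129164641634, 'cx': 274.0170113525236, 'cy': 211.89208066454617, 'world_from_camera': array([[ 0.02705065, -0.99050465,  0.13479172,  0.34151192],
       [-0.99963299, -0.0266059 ,  0.00510012,  0.09869675],
       [-0.00146544, -0.13488021, -0.99086083,  1.26527105],
       [ 0.        ,  0.        ,  0.        ,  1.        ]])}
```

View pics/scene0.png

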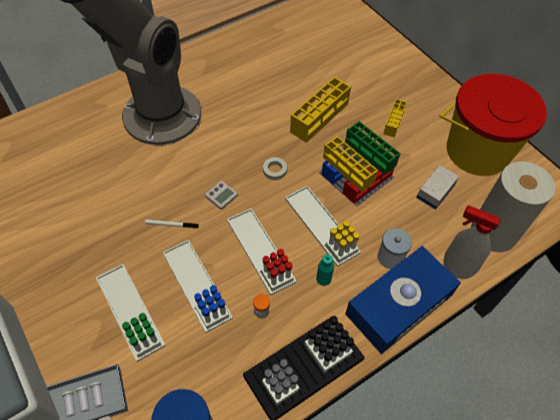

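View pics/top0.png

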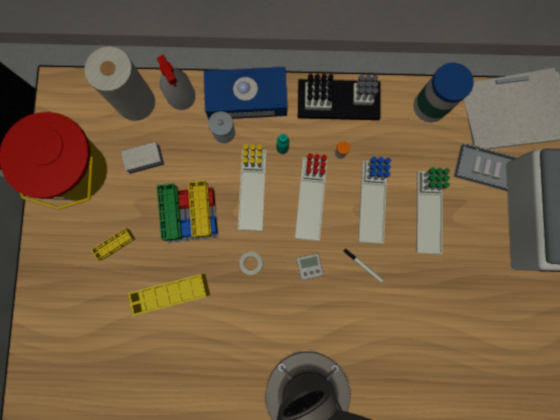

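Top view (x up, y left): the stack is at about (row 210, col 188), with the green rack left and yellow right on top, and red and blue below. The trays run yellow (col 252), red (312), blue (373), green (430), with the tubes at the far-x end. The bottle is at (143,283) and the pot at (148,343). Next I'll fit models to the masks.

```bash
cat > h.py <<'E'
import cv2, numpy as np
from scipy.optimize import minimize
from station import readout, read_camera, get_calibration, bot, models
def cam(n):
    k=get_calibration(n); k['f']=210/np.tan(np.radians(k['fov_y']/2)); return k
def proj(k,P):
    T=np.linalg.inv(k['world_from_camera']); p=np.asarray(P)@T[:3,:3].T+T[:3,3]
    return np.c_[k['f']*p[:,0]/p[:,2]+k['cx'],k['f']*p[:,1]/p[:,2]+k['cy']]
def back(k,uv,z):
    T=k['world_from_camera']; d=T[:3,:3]@np.array([(uv[0]-k['cx'])/k['f'],(uv[1]-k['cy'])/k['f'],1]); o=T[:3,3]
    return o+d*(z-o[2])/d[2]
def box(p,x0,x1,y0,y1,z0,z1):
    c,s=np.cos(p[2]),np.sin(p[2])
    return np.array([[p[0]+c*x-s*y,p[1]+s*x+c*y,z] for x in(x0,x1) for y in(y0,y1) for z in(z0,z1)])
S=8
def hullmask(k,P):
    h=cv2.convexHull(proj(k,P).astype(np.float32))
    m=np.zeros((420,560),np.uint8); cv2.fillConvexPoly(m,np.round((h)*256).astype(np.int32),255,cv2.LINE_AA,8); return m/255.
def mask(im,col):
    h,s,v=cv2.split(cv2.cvtColor(im,cv2.COLOR_RGB2HSV)); h=h.astype(int)
    if col=='white': return (s<60)&(v>130)
    r={'red':((h<6)|(h>172)),'yellow':(h>22)&(h<34),'green':(h>45)&(h<85),'blue':(h>105)&(h<128)}[col]
    return r&(s>120)&(v>40)
def fit(views,p0,dims,weight=None):
    # views: list of (k,mask float)
    def cost(p):
        c=0
        for k,m in views:
            hm=hullmask(k,box(p,*dims)); w=1 if weight is None else weight(k,p)
            c+=np.sum(w*np.abs(hm-m))/np.sum(hm)
        return c
    best=None
    for st in (.012,.004):
        sim=np.array([p0]+[np.array(p0)+d for d in np.diag([st,st,st*12])])
        r=minimize(cost,p0,method='Nelder-Mead',options=dict(initial_simplex=sim,xatol=1e-5,fatol=1e-6,maxiter=200)); p0=r.x
    return r.x,r.fun
E
python3 - <<'E'
from h import *
k=cam('top'); im=cv2.imread('pics/top0.png')[:,:,::-1].copy(); ks=cam('scene'); ims=cv2.imread('pics/scene0.png')[:,:,::-1].copy()
print('base',proj(k,[[0,0,0],[.251,-.627,.25]]),proj(ks,[[0,0,0],[.251,-.627,.25]]))
def near(m,r0,r1,c0,c1):
    o=np.zeros(m.shape); o[r0:r1,c0:c1]=m[r0:r1,c0:c1]; return o
m=mask(im,'white')
for n,c,r in [('yellow',252,(165,235,232,275)),('red',311,(175,245,290,335)),('blue',373,(180,248,352,394)),('green',430,(190,258,412,450))]:
    mm=near(m,*r); ys,xs=np.nonzero(mm); b=cv2.minAreaRect(np.c_[xs,ys].astype(np.float32))
    p0=[*back(k,(xs.mean(),ys.mean()),.008)[:2],0.]
    def w(k,p):  # ignore beyond the tubes' near edge in image
        o=np.ones((420,560)); o[:r[0]]=0; return o
    p,f=fit([(k,mm)],np.array(p0),(-.088,.10,-.036,.036,0,.010),w)
    # caps
    cm=near(mask(im,n),r[0]-45,r[0]+12,r[2],r[3]+20); cs=np.argwhere(cm).mean(0)[::-1]; cp=back(k,cs,.083)
    print('tray',n,p.round(4),'deg',np.degrees(p[2]).round(2),'cost',round(f,3),'caps',cp.round(3),'pred',(p[0]+.12*np.cos(p[2])).round(3),(p[1]+.12*np.sin(p[2])).round(3),'r',np.hypot(p[0],p[1]).round(3))
for n,r in [('green',(175,250,150,184)),('yellow',(175,245,184,214))]:
    mm=cv2.morphologyEx(near(mask(im,n),*r).astype(np.uint8),cv2.MORPH_CLOSE,np.ones((7,7)))*1.
    ys,xs=np.nonzero(mm); p0=[*back(k,(xs.mean(),ys.mean()),.1)[:2],0.]
    p,f=fit([(k,mm)],np.array(p0),(-.075,.075,-.023,.023,.059,.115)); print('rack',n,p.round(4),np.degrees(p[2]).round(2),round(f,3))
for q in ['rack_yellow_mid','bottle_mid','pot_mid','rack_red_mid','rack_blue_mid']:
    models
for q,z in [('bottle_mid',.06),('pot_mid',.032)]:
    pass
print('bottle',back(k,(283,143),.09),'pot',back(k,(343,148),.05))
E
```

```text
base [[306.6585635  394.83004629]
 [589.89947756 319.10921954]] [[162.55970642 114.68837516]
 [-74.54069511 229.64361793]]
tray yellow [ 0.5488  0.1736 -0.0159] deg -0.91 cost 0.114 caps [0.666 0.172 0.083] pred 0.669 0.172 r 0.576
tray red [ 5.254e-01  4.000e-04 -7.650e-02] deg -4.38 cost 0.106 caps [ 0.642 -0.009  0.083] pred 0.645 -0.009 r 0.525
tray blue [ 0.5215 -0.1838 -0.0505] deg -2.89 cost 0.119 caps [ 0.637 -0.188  0.083] pred 0.641 -0.19 r 0.553
tray green [ 0.4952 -0.3501 -0.0188] deg -1.08 cost 0.204 caps [ 0.612 -0.352  0.083] pred 0.615 -0.352 r 0.606
rack green [0.4952 0.3933 0.1721] 9.86 0.16
rack yellow [0.5041 0.3099 0.1429] 8.19 0.139
bottle [0.69726149 0.08480874 0.09      ] pot [ 0.69904899 -0.08988605  0.05      ]
```

```bash
cat > ov.py <<'E'
from h import *
TR={'yellow':(.5488,.1736,-.0159),'red':(.5254,.0004,-.0765),'blue':(.5215,-.1838,-.0505),'green':(.4952,-.3501,-.0188)}
def draw(im,k,P,s,col=(255,0,255)):
    q=np.round(proj(k,P)*s+s/2-.5).astype(int)
    for i in range(8):
        for b in (1,2,4):
            if not i&b: cv2.line(im,tuple(map(int,q[i])),tuple(map(int,q[i|b])),col,1)
E
python3 - <<'E'
from ov import *
for c,(r0,r1,c0,c1) in {'top':(140,260,150,460),'scene':(110,370,90,410)}.items():
    k=cam(c); s=3 if c=='top' else 3
    im=cv2.imread(f'pics/{c}0.png'); im=cv2.resize(im,None,fx=s,fy=s,interpolation=cv2.INTER_CUBIC)
    for p in TR.values(): draw(im,k,box(p,-.088,.154,-.036,.036,0,.01),s)
    for p in [(.4952,.3933,.1721),(.5041,.3099,.1429)]: draw(im,k,box(p,-.075,.075,-.023,.023,.059,.115),s)
    im=im[r0*s:r1*s,c0*s:c1*s]; f=min(800/im.shape[1],600/im.shape[0],1); cv2.imwrite(f'pics/ov_{c}.png',cv2.resize(im,None,fx=f,fy=f))
E
```

```text
(no output)
```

View pics/ov_top.png

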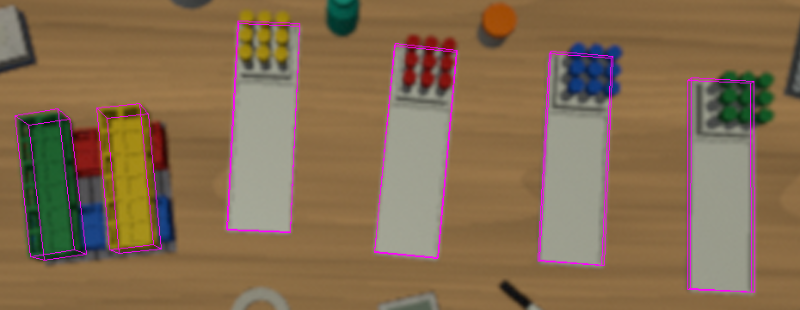

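View pics/ov_scene.png

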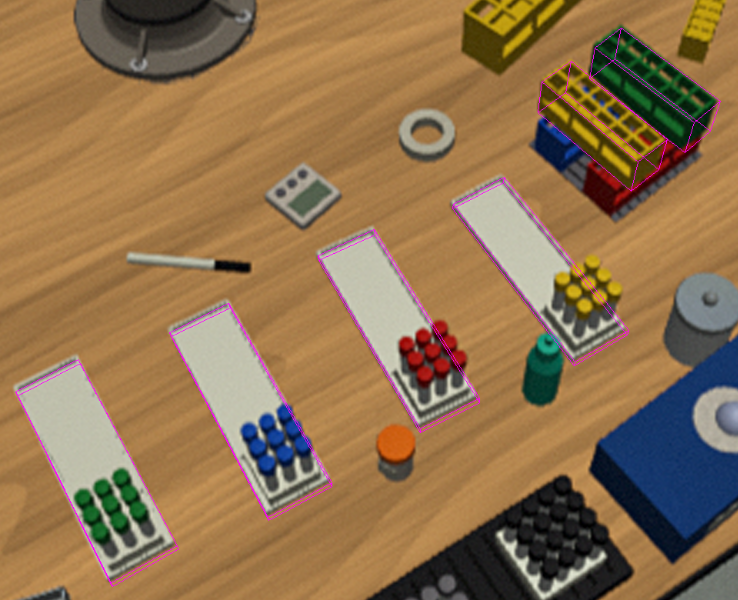

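```bash
cat >> h.py <<'E'
def go(x,y,z,psi=None,o=None):
    from scipy.spatial.transform import Rotation as Ro
    o=o or readout.get_obs(); q=o['tool_rot']; R=Ro.from_quat([q[1],q[2],q[3],q[0]]).as_matrix()
    d=R.T@(np.array([x,y,z])-o['eef_pos'])*100; cur=np.degrees(np.arctan2(R[1,0],R[0,0]))
    t=0 if psi is None else -((psi-cur+180)%360-180)
    print('t',round(o['t'],2),'pos',np.round(o['eef_pos'],4),'psi',cur.round(2),'-> delta',d.round(2).tolist(),'turn',round(t,1),'rows>=',int(np.ceil(max(np.linalg.norm(d)/6.25,abs(t)/10.7))), 'q',np.round(o['q'],2),'w',round(float(o['gripper_width']),3),'tilt',np.degrees(np.arccos(-R[2,2])).round(2))
E
python3 - <<'E'
from h import *
go(.55,-.20,.25,-81.5)
o=readout.get_obs(); T=get_calibration('wrist')['world_from_camera']; print((T[:3,3]-o['eef_pos']).round(3),T[:3,:3].round(2), get_calibration('wrist')['fov_y'])
E
```

```text
t 0.1 pos [ 0.2507 -0.6262  0.2474] psi -68.18 -> delta [-28.44, -43.63, -0.22] turn 13.3 rows>= 9 q [ 1.08  0.48  0.02  1.56 -0.01  1.11 -0.08] w 1.001 tilt 0.09
[0.062 0.025 0.126] [[ 0.37 -0.9  -0.25]
 [-0.93 -0.36 -0.1 ]
 [-0.    0.26 -0.96]] 70.70299046298028
```

>>> carry_out:
  deltas:
    - [[-28.4,-43.6,-0.2],13.3]
    - [[-28.4,-43.6,-0.2],13.3]
    - [[-28.4,-43.6,-0.2],13.3]
    - [[-28.4,-43.6,-0.2],13.3]
    - [[-28.4,-43.6,-0.2],13.3]
    - [[-28.4,-43.6,-0.2],13.3]
    - [[-28.4,-43.6,-0.2],13.3]
    - [[-28.4,-43.6,-0.2],13.3]
    - [[-28.4,-43.6,-0.2],13.3]
    - [[-28.4,-43.6,-0.2],13.3]
  hand: 0.75

```text
t: 1.35
eef_pos: [0.5503, -0.1992, 0.2494]
tool_rot: [-0.0, 0.759, -0.651, -0.001]
contact_force: [-0.1, -0.9, 0.0]
gripper_width: 0.75
```

```bash
python3 - <<'E'
from h import *
go(.50,.311,.25,-81.5)
E
```

```text
t 1.35 pos [ 0.5503 -0.1992  0.2494] psi -81.31 -> delta [-51.19, -2.74, 0.05] turn 0.2 rows>= 9 q [ 0.34  0.34 -0.13  1.77  0.05  1.04 -1.22] w 0.75 tilt 0.14
```

>>> carry_out:
  deltas:
    - [[-51.2,-2.7,0],0.2]
    - [[-51.2,-2.7,0],0.2]
    - [[-51.2,-2.7,0],0.2]
    - [[-51.2,-2.7,0],0.2]
    - [[-51.2,-2.7,0],0.2]
    - [[-51.2,-2.7,0],0.2]
    - [[-51.2,-2.7,0],0.2]
    - [[-51.2,-2.7,0],0.2]
    - [[-51.2,-2.7,0],0.2]
    - [[-51.2,-2.7,0],0.2]

```text
t: 2.6
eef_pos: [0.5003, 0.3093, 0.25]
tool_rot: [0.0, 0.757, -0.653, -0.001]
contact_force: [0.8, -0.3, 0.6]
gripper_width: 0.752
```

```bash
python3 - <<'E'
from ov import *
k=cam('wrist'); im=read_camera('wrist')[:,:,::-1].copy()
np.save('w1.npy',im); 
for p in [(.4952,.3933,.1721),(.5041,.3099,.1429)]: draw(im,k,box(p,-.075,.075,-.023,.023,.059,.115),1)
cv2.imwrite('pics/w1.png',im)
go(.5041,.3099,.25,-81.8)
E
```

```text
t 2.65 pos [0.5007 0.308  0.25  ] psi -81.69 -> delta [-0.14, -0.36, 0.0] turn 0.1 rows>= 1 q [-0.37  0.36 -0.37  1.75  0.15  1.06 -2.21] w 0.75 tilt 0.09
```

View pics/w1.png

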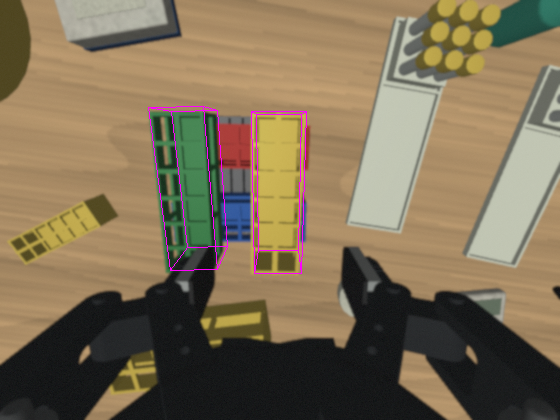

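Wrist view: the predicted outline lies on the yellow rack to about 1–2 px. The green rack's yaw is nearer 8°. I'll descend on yellow.

>>> carry_out:
  deltas:
    - [[-0.1,-0.4,5],0.1]
    - [[-0.1,-0.4,10],0.1]
    - [[-0.1,-0.4,13],0.1]
    - [[-0.1,-0.4,15],0.1]
    - [[-0.1,-0.4,15.5],0.1]
    - [[-0.1,-0.4,15.5],0.1]

```text
t: 3.4
eef_pos: [0.5051, 0.3091, 0.0957]
tool_rot: [0.0, 0.756, -0.655, -0.0]
contact_force: [0.2, 0.2, 0.2]
gripper_width: 0.746
```

>>> carry_out:
  deltas:
    - [[0,0,0],0]
    - [[0,0,0],0]
    - [[0,0,0],0]
    - [[0,0,0],0]
  hand: 0
  newtons: 30

```text
t: 3.9
eef_pos: [0.506, 0.3097, 0.0972]
tool_rot: [-0.001, 0.756, -0.655, 0.0]
contact_force: [-0.7, -1.0, 6.1]
gripper_width: 0.535
```

>>> carry_out:
  deltas:
    - [[0,0,-1],0]
    - [[0,0,-2],0]
    - [[0,0,-4],0]
    - [[0,0,-8],0]
    - [[0,0,-12],0]
    - [[0,0,-14],0]
    - [[0,0,-14],0]

```text
t: 4.78
eef_pos: [0.5066, 0.3103, 0.24]
tool_rot: [-0.003, 0.756, -0.655, 0.001]
contact_force: [-0.7, -0.3, -0.7]
gripper_width: 0.536
```

```bash
python3 - <<'E'
from h import *
go(.546,.1735,.235,-90.9)
cv2.imwrite('pics/s2.png',read_camera('scene')[:,:,::-1][80:300,200:450])
E
```

```text
t 4.78 pos [0.5066 0.3103 0.24  ] psi -81.86 -> delta [14.1, -1.96, 0.47] turn 9.0 rows>= 3 q [-0.37  0.38 -0.37  1.75  0.16  1.04 -2.22] w 0.536 tilt 0.39
```

View pics/s2.png

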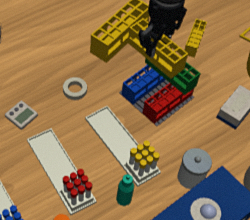

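>>> carry_out:
  deltas:
    - [[3,-0.4,0],2]
    - [[8,-1.1,0],5]
    - [[12.5,-1.8,0],8]
    - [[14.1,-2,0],9]
    - [[14.1,-2,0],9]
    - [[14.1,-2,0],9]

```text
t: 5.58
eef_pos: [0.5449, 0.175, 0.2377]
tool_rot: [0.002, -0.703, 0.711, 0.0]
contact_force: [0.1, 0.7, -1.2]
gripper_width: 0.536
```

```bash
cat >> ov.py <<'E'
def held(name,off,fn,th0,lat=0):
    # off = TCP height minus rack underside; draw rack as held plus its tray in the wrist view
    o=readout.get_obs(); k=cam('wrist'); im=read_camera('wrist')[:,:,::-1].copy()
    x,y,z=o['eef_pos']; p=(x,y,th0)
    draw(im,k,box(p,-.075,.075,-.023,.023,z-off,z-off+.056),1)
    draw(im,k,box(TR[name],-.088,.154,-.036,.036,0,.01),1,(0,255,0)); cv2.imwrite(fn,im)
E
python3 - <<'E'
from ov import *
go(.546,.1735,.04,-90.9)
held('yellow',.038,'pics/w2.png',np.radians(-.9))
E
```

```text
t 5.58 pos [0.5449 0.175  0.2377] psi -90.68 -> delta [0.21, -0.07, 19.77] turn 0.2 rows>= 4 q [-0.18  0.34 -0.3   1.8   0.11  1.02 -2.1 ] w 0.536 tilt 0.22
```

View pics/w2.png

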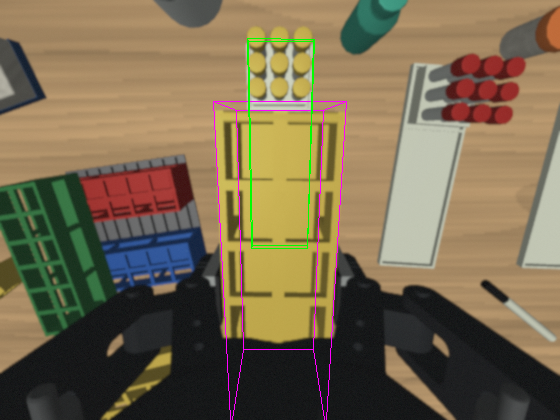

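```bash
cat >> ov.py <<'E'
def fitheld(col,off,wroi=330,use=('wrist','top','scene'),psi=None):
    from scipy.spatial.transform import Rotation as Ro
    o=readout.get_obs(); q=o['tool_rot']; R=Ro.from_quat([q[1],q[2],q[3],q[0]]).as_matrix(); t=o['eef_pos']
    def P(p): # dx along tool -y, off, pitch about tool x, lateral, yaw
        b=np.array([[a*.023,bb*.075,c] for a in(-1,1) for bb in(-1,1) for c in(-.056,0)])
        b=b@Ro.from_euler('xz',[p[2],p[4]]).as_matrix().T+[p[3],p[0],p[1]]
        return b@R.T+t
    V=[]
    for c in use:
        k=cam(c); m=cv2.morphologyEx(mask(read_camera(c),col).astype(np.uint8),cv2.MORPH_CLOSE,np.ones((11,11) if c=='wrist' else (5,5)))
        hm=hullmask(k,P([0,off,0,0,0])); d=cv2.dilate((hm>.5).astype(np.uint8),np.ones((3,3)),iterations=18 if c=='wrist' else 9)
        w=np.ones((420,560)); 
        if c=='wrist': w[wroi:]=0
        # keep blob overlapping prediction
        n,l=cv2.connectedComponents(m); keep=[i for i in range(1,n) if ((l==i)&(hm>.5)).sum()>60]
        V.append((k,np.isin(l,keep)*1.,w*1.))
    def cost(p): return sum(np.sum(w*np.abs(hullmask(k,P(p))-m))/np.sum(w*m) for k,m,w in V)
    p=np.array([0,off,0,0,0.])
    for s in (1,.4):
        sim=np.array([p]+[p+d for d in np.diag([.008,.008,.06,.004,.04])*s])
        r=minimize(cost,p,method='Nelder-Mead',options=dict(initial_simplex=sim,xatol=1e-5,fatol=1e-6,maxiter=400)); p=r.x
    print('held: tool-y',p[0].round(4),'off',p[1].round(4),'pitch',np.degrees(p[2]).round(1),'tool-x',p[3].round(4),'yaw',np.degrees(p[4]).round(1),'cost',[ (np.sum(w*np.abs(hullmask(k,P(p))-m))/np.sum(w*m)).round(3) for k,m,w in V], 'c0',round(cost([0,off,0,0,0]),3), 'centre',(np.mean(P(p),0)).round(4),'lowest',P(p)[:,2].min().round(4))
    return p
E
python3 - <<'E'
from ov import *
fitheld('yellow',.038); fitheld('yellow',.038,use=('top','scene'))
E
```

```text
held: tool-y 0.0 off 0.038 pitch 0.0 tool-x 0.0 yaw 0.0 cost [np.float64(0.073), np.float64(inf), np.float64(0.798)] c0 inf centre [0.5449 0.1752 0.2279] lowest 0.1996
held: tool-y 0.0 off 0.038 pitch 0.0 tool-x 0.0 yaw 0.0 cost [np.float64(inf), np.float64(0.8)] c0 inf centre [0.5453 0.1744 0.228 ] lowest 0.1997ov.py:30: RuntimeWarning: divide by zero encountered in scalar divide
  def cost(p): return sum(np.sum(w*np.abs(hullmask(k,P(p))-m))/np.sum(w*m) for k,m,w in V)
  np.max(np.abs(fsim[0] - fsim[1:])) <= fatol):
ov.py:35: RuntimeWarning: divide by zero encountered in scalar divide
  print('held: tool-y',p[0].round(4),'off',p[1].round(4),'pitch',np.degrees(p[2]).round(1),'tool-x',p[3].round(4),'yaw',np.degrees(p[4]).round(1),'cost',[ (np.sum(w*np.abs(hullmask(k,P(p))-m))/np.sum(w*m)).round(3) for k,m,w in V], 'c0',round(cost([0,off,0,0,0]),3), 'centre',(np.mean(P(p),0)).round(4),'lowest',P(p)[:,2].min().round(4))
```

```bash
python3 - <<'E'
from ov import *
fitheld('yellow',.038,use=('wrist',))
k=cam('scene'); im=read_camera('scene')[:,:,::-1].copy(); o=readout.get_obs(); x,y,z=o['eef_pos']
im=cv2.resize(im,None,fx=3,fy=3,interpolation=cv2.INTER_CUBIC)
draw(im,k,box((x,y,-.012),-.075,.075,-.023,.023,z-.038,z+.018),3)
cv2.imwrite('pics/s3.png',im[200:800,600:1400])
E
```

```text
held: tool-y 0.0052 off 0.0379 pitch -1.9 tool-x -0.0005 yaw 0.6 cost [np.float64(0.009)] c0 0.073 centre [0.5412 0.1743 0.2282] lowest 0.1979
```

View pics/s3.png

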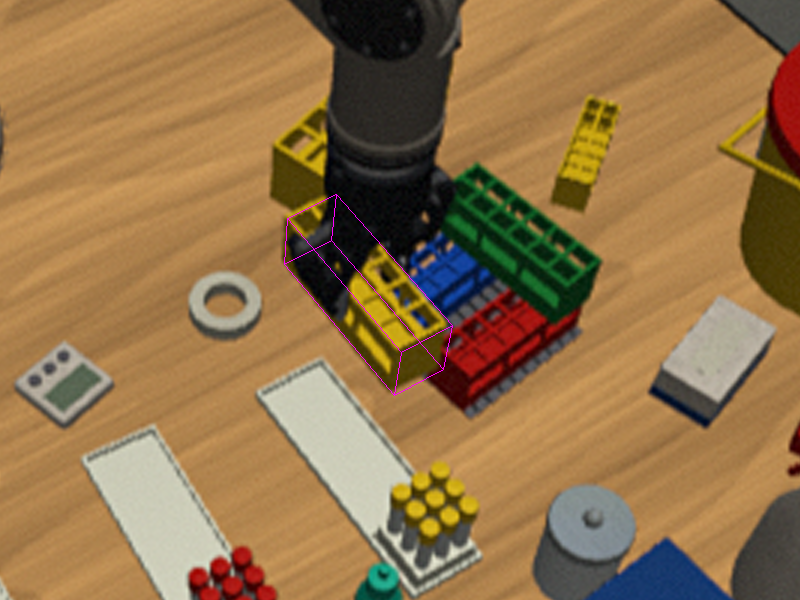

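>>> carry_out:
  deltas:
    - [[0.1,-0.6,4],0]
    - [[0.1,-0.6,9],0]
    - [[0.1,-0.6,14],0]
    - [[0.1,-0.6,17],0]
    - [[0.1,-0.6,18.3],0]
    - [[0.1,-0.6,18.3],0]
    - [[0.1,-0.6,18.3],0]

```text
t: 6.85
eef_pos: [0.5533, 0.1731, 0.0566]
tool_rot: [0.003, -0.702, 0.712, -0.001]
contact_force: [-0.0, 0.1, -1.2]
gripper_width: 0.536
```

```bash
python3 - <<'E'
from ov import *
go(.5505,.1745,.041,-90.5)
fitheld('yellow',.038,use=('wrist',))
im=read_camera('wrist'); cv2.imwrite('pics/w3.png',im[:,:,::-1])
E
```

```text
t 6.85 pos [0.5533 0.1731 0.0566] psi -90.82 -> delta [-0.13, 0.29, 1.56] turn -0.3 rows>= 1 q [-0.22  0.58 -0.25  1.92  0.22  0.66 -2.18] w 0.536 tilt 0.38
held: tool-y 0.0058 off 0.0385 pitch -2.4 tool-x -0.0003 yaw 0.7 cost [np.float64(0.011)] c0 0.082 centre [0.5487 0.1735 0.046 ] lowest 0.0153
```

View pics/w3.png

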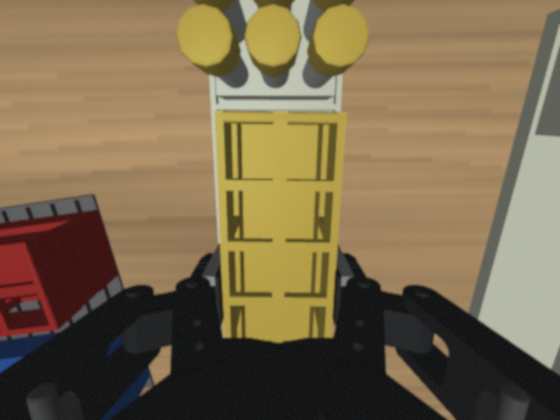

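```bash
python3 - <<'E'
from ov import *
k=cam('wrist'); p=TR['yellow']; c,s=np.cos(p[2]),np.sin(p[2])
W=lambda x,y,z:[p[0]+c*x-s*y,p[1]+s*x+c*y,z]
print(proj(k,[W(.088,-.036,.01),W(.088,.036,.01),W(.085,-.033,.01),W(.085,.033,.01)]).round(1),k['cx'])
# actual: tray edge columns around that row
im=cv2.imread('pics/w3.png'); g=im[:,:,0].astype(int)
for r in (98,104,110): print(r,np.flatnonzero(g[r]>150)[[0,-1]])
E
```

```text
[[343.7  95. ]
 [212.4  94.8]
 [337.9 100.7]
 [218.1 100.6]] 277.6750909720811
98 [210 543]
104 [211 541]
110 [211 540]
```

>>> carry_out:
  deltas:
    - [[0,0,0.6],0]
    - [[0,0,1.2],0]
    - [[0,0,1.4],0]
    - [[0,0,1.5],0]
    - [[0,0,1.5],0]

```text
t: 7.58
eef_pos: [0.5532, 0.173, 0.0415]
tool_rot: [0.003, -0.702, 0.712, -0.001]
contact_force: [-0.4, -0.0, -0.3]
gripper_width: 0.531
```

>>> carry_out:
  deltas:
    - [[0,0,0],0]
    - [[0,0,0],0]
    - [[0,0,0],0]
  hand: 0.75

```text
t: 7.95
eef_pos: [0.5533, 0.1731, 0.0417]
tool_rot: [0.003, -0.702, 0.712, -0.001]
contact_force: [0.1, 0.8, -1.0]
gripper_width: 0.751
```

>>> carry_out:
  deltas:
    - [[0,0,-2],0]
    - [[0,0,-6],0]
    - [[0,0,-12],0]
    - [[0,0,-17],0]
    - [[0,0,-19],0]
    - [[0,0,-19],0]

```text
t: 8.7
eef_pos: [0.5532, 0.173, 0.2348]
tool_rot: [0.005, -0.702, 0.712, -0.002]
contact_force: [-0.1, 0.4, -0.1]
gripper_width: 0.749
```

```bash
python3 - <<'E'
from ov import *
im=read_camera('wrist'); k=cam('wrist'); 
m=cv2.morphologyEx(mask(im,'yellow').astype(np.uint8),cv2.MORPH_CLOSE,np.ones((11,11)))
n,l,st,_=cv2.connectedComponentsWithStats(m); 
hm=hullmask(k,box(TR['yellow'],-.075,.075,-.023,.023,.003,.059)); i=np.bincount(l[(hm>.5)&(l>0)]).argmax()
print('yellow placed',fit([(k,(l==i)*1.)],np.array(TR['yellow']),(-.075,.075,-.023,.023,.003,.059)))
# green rack in wrist view too
p,f=fit([(k,cv2.morphologyEx(mask(im,'green').astype(np.uint8),cv2.MORPH_CLOSE,np.ones((9,9)))*1.)],np.array([.495,.393,.14]),(-.075,.075,-.023,.023,.059,.115)); print('green',p,np.degrees(p[2]),f)
go(p[0],p[1],.24,np.degrees(p[2])-90)
cv2.imwrite('pics/w4.png',im[:,:,::-1])
E
```

```text
yellow placed (array([ 0.54748015,  0.17219674, -0.03231077]), np.float64(0.10296976652414588))
green [0.50600824 0.39830512 0.15763789] 9.031985601017968 0.4248054277587229
t 8.75 pos [0.5523 0.1725 0.2328] psi -90.82 -> delta [-22.51, 4.95, -0.68] turn -9.9 rows>= 4 q [-0.17  0.35 -0.3   1.8   0.12  1.   -2.1 ] w 0.751 tilt 0.49
```

View pics/w4.png

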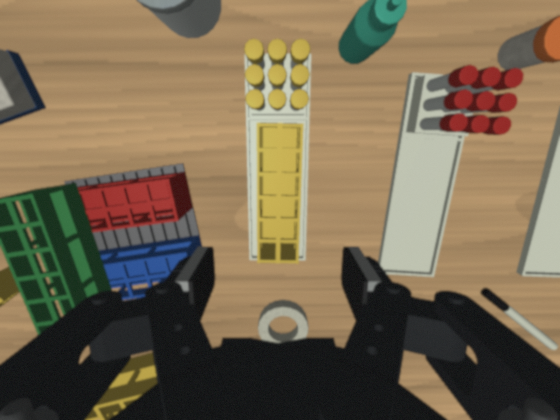

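Wrist view: the yellow rack lies flat in its bay (rows 122–262). Green is next.

```bash
python3 - <<'E'
from ov import *
go(.490,.388,.25,-81.5)
E
```

```text
t 8.75 pos [0.5523 0.1725 0.2328] psi -90.82 -> delta [-21.46, 6.53, -1.69] turn -9.3 rows>= 4 q [-0.17  0.35 -0.3   1.8   0.12  1.   -2.1 ] w 0.751 tilt 0.49
```

>>> carry_out:
  deltas:
    - [[-21.5,6.5,-1.7],-9.3]
    - [[-21.5,6.5,-1.7],-9.3]
    - [[-21.5,6.5,-1.7],-9.3]
    - [[-21.5,6.5,-1.7],-9.3]
    - [[-21.5,6.5,-1.7],-9.3]
    - [[-21.5,6.5,-1.7],-9.3]

```text
t: 9.5
eef_pos: [0.4902, 0.387, 0.2486]
tool_rot: [-0.002, 0.757, -0.653, 0.002]
contact_force: [0.2, -0.5, 0.1]
gripper_width: 0.752
```

```bash
cat >> ov.py <<'E'
def placed(col,p0,z0,cams=('wrist',)):
    V=[]
    for c in cams:
        im=read_camera(c); k=cam(c)
        m=cv2.morphologyEx(mask(im,col).astype(np.uint8),cv2.MORPH_CLOSE,np.ones((11,11) if c=='wrist' else (5,5)))
        n,l=cv2.connectedComponents(m); hm=hullmask(k,box(p0,-.075,.075,-.023,.023,z0,z0+.056)); i=np.bincount(l[(hm>.5)&(l>0)]).argmax(); V.append((k,(l==i)*1.))
    p,f=fit(V,np.array(p0),(-.075,.075,-.023,.023,z0,z0+.056)); print(col,p.round(4),np.degrees(p[2]).round(2),'cost',round(f,3)); return p
E
python3 - <<'E'
from ov import *
p=placed('green',(.4952,.3933,.15),.059)
go(p[0],p[1],.096,np.degrees(p[2])-90)
p=placed('green',(.4952,.3933,.15),.059,('top',))
E
```

```text
green [0.4898 0.3944 0.1472] 8.43 cost 0.117
t 9.55 pos [0.4907 0.3865 0.2488] psi -81.63 -> delta [-0.79, 0.09, 15.28] turn -0.1 rows>= 3 q [-0.48  0.42 -0.39  1.66  0.18  1.09 -2.34] w 0.752 tilt 0.39
green [0.5315 0.3542 0.8659] 49.61 cost 0.912
```

>>> carry_out:
  deltas:
    - [[-0.8,0,5],0]
    - [[-0.8,0,10],0]
    - [[-0.8,0,13],0]
    - [[-0.8,0,14.8],0]
    - [[-0.8,0,15.3],0]
    - [[-0.8,0,15.3],0]

```text
t: 10.35
eef_pos: [0.4915, 0.3947, 0.097]
tool_rot: [-0.003, 0.756, -0.654, 0.002]
contact_force: [0.2, 0.4, 1.0]
gripper_width: 0.749
```

>>> carry_out:
  deltas:
    - [[0,0,0],0]
    - [[0,0,0],0]
    - [[0,0,0],0]
    - [[0,0,0],0]
  hand: 0

```text
t: 10.85
eef_pos: [0.4923, 0.3953, 0.0985]
tool_rot: [-0.005, 0.756, -0.654, 0.003]
contact_force: [-0.6, -1.0, 6.3]
gripper_width: 0.532
```

>>> carry_out:
  deltas:
    - [[0,0,-1],0]
    - [[0,0,-2],0]
    - [[0,0,-4],0]
    - [[0,0,-8],0]
    - [[0,0,-12],0]
    - [[0,0,-15],0]
    - [[0,0,-15],0]

```text
t: 11.72
eef_pos: [0.4918, 0.3961, 0.2525]
tool_rot: [-0.008, 0.756, -0.654, 0.003]
contact_force: [1.0, 0.9, -0.8]
gripper_width: 0.537
```

```bash
python3 - <<'E'
from ov import *
go(.55,.05,.25,-88)
fitheld('green',.038,use=('wrist',))
E
```

```text
t 11.72 pos [0.4918 0.3961 0.2525] psi -81.7 -> delta [35.09, -0.76, 0.06] turn 6.3 rows>= 6 q [-0.48  0.42 -0.39  1.65  0.19  1.09 -2.36] w 0.537 tilt 0.96
held: tool-y 0.0047 off 0.0411 pitch -3.9 tool-x -0.0002 yaw 0.2 cost [np.float64(0.011)] c0 0.075 centre [0.4892 0.396  0.2393] lowest 0.2072
```

>>> carry_out:
  deltas:
    - [[4,0,0],1]
    - [[10,-0.2,0],2]
    - [[16,-0.4,0],3]
    - [[22,-0.5,0],4]
    - [[28,-0.7,0],5]
    - [[33,-0.8,0],6]
    - [[35,-0.8,0],6.3]
    - [[35,-0.8,0],6.3]

```text
t: 12.78
eef_pos: [0.5491, 0.0488, 0.2481]
tool_rot: [-0.006, 0.718, -0.696, 0.002]
contact_force: [-0.3, 1.2, -0.9]
gripper_width: 0.538
```

```bash
python3 - <<'E'
from ov import *
go(.500,-.350,.25,-91)
E
```

```text
t 12.78 pos [0.5491 0.0488 0.2481] psi -88.14 -> delta [39.7, 6.19, -0.45] turn 2.9 rows>= 7 q [ 0.02  0.28 -0.26  1.85  0.08  1.01 -1.82] w 0.538 tilt 0.67
```

>>> carry_out:
  deltas:
    - [[4,0.6,0],0.4]
    - [[10,1.5,0],0.8]
    - [[16,2.5,0],1.2]
    - [[22,3.4,0],1.6]
    - [[28,4.4,0],2]
    - [[34,5.3,-0.2],2.4]
    - [[38,6,-0.4],2.8]
    - [[39.7,6.2,-0.4],2.9]
    - [[39.7,6.2,-0.4],2.9]
    - [[39.7,6.2,-0.4],2.9]

```text
t: 14.02
eef_pos: [0.5013, -0.3469, 0.2492]
tool_rot: [0.006, -0.702, 0.712, -0.001]
contact_force: [1.0, 0.2, -1.2]
gripper_width: 0.535
```

```bash
cat >> ov.py <<'E'
def traywrist(name):
    # refine tray by white mask in wrist view, bay end visible part only
    k=cam('wrist'); im=read_camera('wrist'); m=mask(im,'white').astype(np.uint8)
    p=TR[name]; c,s=np.cos(p[2]),np.sin(p[2]); out=[]
    for lx in (.03,.05,.07):
        for sg in (-1,1):
            ly=np.arange(.020,.050,.0005)*sg
            q=proj(k,[[p[0]+c*lx-s*y,p[1]+s*lx+c*y,.01] for y in ly])
            v=cv2.remap(im.mean(2).astype(np.float32),q[:,:1].astype(np.float32),q[:,1:].astype(np.float32),cv2.INTER_LINEAR)[:,0]
            g=np.gradient(cv2.GaussianBlur(v[:,None],(1,5),0)[:,0]); i=g.argmin(); out.append((lx,round(ly[i]*1000,1),round(g[i],1)))
    print('tray edges (expect +-36)',out)
E
python3 - <<'E'
from ov import *
go(.500,-.350,.25,-91)
p=fitheld('green',.041,use=('wrist',)); traywrist('green'); held('green',.041,'pics/w5.png',np.radians(-1.2))
E
```

```text
t 14.03 pos [ 0.5013 -0.3469  0.2492] psi -90.81 -> delta [0.31, 0.12, -0.08] turn 0.2 rows>= 1 q [ 0.55  0.37 -0.06  1.72  0.01  1.05 -1.09] w 0.535 tilt 0.72
held: tool-y 0.0051 off 0.0412 pitch -4.4 tool-x -0.0004 yaw 0.2 cost [np.float64(0.098)] c0 0.12 centre [ 0.4984 -0.3464  0.2359] lowest 0.2029
tray edges (expect +-36) [(0.03, np.float64(-40.0), np.float32(-5.7)), (0.03, np.float64(48.5), np.float32(-2.7)), (0.05, np.float64(-40.5), np.float32(-5.5)), (0.05, np.float64(48.5), np.float32(-2.5)), (0.07, np.float64(-40.0), np.float32(-6.4)), (0.07, np.float64(48.5), np.float32(-2.2))]
```

View pics/w5.png

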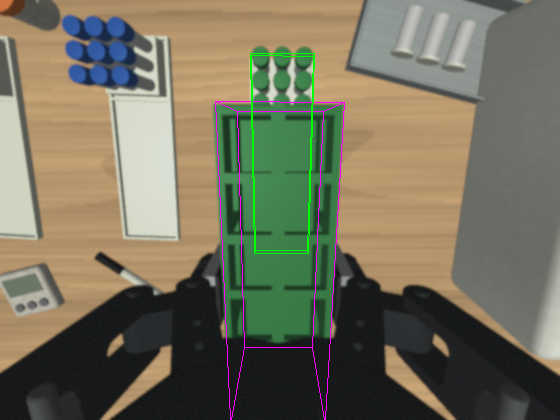

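```bash
python3 - <<'E'
from ov import *
go(.4978,-.3506,.062,-91)
E
```

```text
t 14.18 pos [ 0.5008 -0.348   0.2495] psi -90.88 -> delta [0.38, 0.49, 18.75] turn 0.1 rows>= 4 q [ 0.55  0.37 -0.06  1.72  0.01  1.05 -1.09] w 0.534 tilt 0.7
```

>>> carry_out:
  deltas:
    - [[0.3,0.5,4],0]
    - [[0.3,0.5,9],0]
    - [[0.3,0.5,14],0]
    - [[0.3,0.5,17.5],0]
    - [[0.3,0.5,18.8],0]
    - [[0.3,0.5,18.8],0]
    - [[0.3,0.5,18.8],0]

```text
t: 15.05
eef_pos: [0.4989, -0.3504, 0.0632]
tool_rot: [0.006, -0.702, 0.712, -0.003]
contact_force: [1.0, -0.4, -0.3]
gripper_width: 0.534
```

```bash
python3 - <<'E'
from ov import *
go(.4978,-.3506,.046,-91)
fitheld('green',.041,use=('wrist',)); traywrist('green')
k=cam('wrist'); p=TR['green']; c,s=np.cos(p[2]),np.sin(p[2]); W=lambda x,y,z:[p[0]+c*x-s*y,p[1]+s*x+c*y,z]
print(proj(k,[W(.088,-.036,.01),W(.088,.036,.01)]).round(1))
im=read_camera('wrist'); g=im[:,:,2].astype(int)
for r in (88,94,100,106): w=np.flatnonzero(g[r,150:420]>140)+150; print(r,w[[0,-1]] if len(w) else None)
cv2.imwrite('pics/w6.png',im[:,:,::-1])
E
```

```text
t 15.05 pos [ 0.4989 -0.3504  0.0632] psi -90.87 -> delta [0.03, 0.13, 1.72] turn 0.1 rows>= 1 q [ 0.56  0.59 -0.06  1.85  0.03  0.69 -1.1 ] w 0.534 tilt 0.8
held: tool-y 0.0029 off 0.0437 pitch -1.4 tool-x -0.0003 yaw 0.0 cost [np.float64(0.014)] c0 0.059 centre [ 0.4969 -0.35    0.0475] lowest 0.0185
tray edges (expect +-36) [(0.03, np.float64(-22.0), np.float32(-9.4)), (0.03, np.float64(29.0), np.float32(-13.7)), (0.05, np.float64(-22.0), np.float32(-10.3)), (0.05, np.float64(29.0), np.float32(-13.9)), (0.07, np.float64(-22.0), np.float32(-10.2)), (0.07, np.float64(29.0), np.float32(-14.8))]
[[341.9  95.5]
 [215.9  95.1]]
88 [213 340]
94 [213 340]
100 [214 340]
106 None
```

View pics/w6.png

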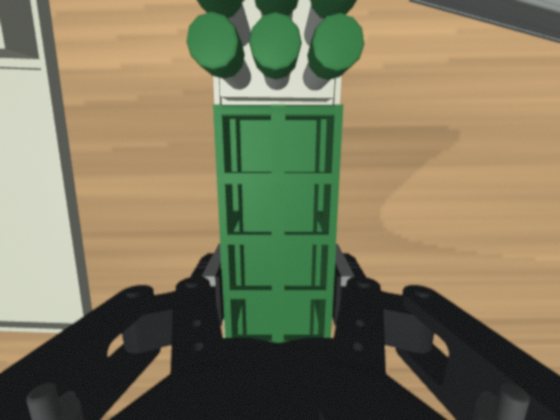

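>>> carry_out:
  deltas:
    - [[0,0.2,0.8],0]
    - [[0,0.2,1.3],0]
    - [[0,0.2,1.6],0]
    - [[0,0.2,1.6],0]
    - [[0,0.2,1.6],0]

```text
t: 15.82
eef_pos: [0.4968, -0.3503, 0.0469]
tool_rot: [0.006, -0.702, 0.713, -0.003]
contact_force: [0.7, -0.1, 0.0]
gripper_width: 0.532
```

>>> carry_out:
  deltas:
    - [[0,0,0],0]
    - [[0,0,0],0]
    - [[0,0,0],0]
    - [[0,0,-2],0]
    - [[0,0,-6],0]
    - [[0,0,-12],0]
    - [[0,0,-17],0]
    - [[0,0,-20],0]
    - [[0,0,-20],0]
  hand: 0.75

```text
t: 16.95
eef_pos: [0.4956, -0.3522, 0.2515]
tool_rot: [0.007, -0.702, 0.713, -0.006]
contact_force: [1.2, 0.6, -0.6]
gripper_width: 0.753
```

```bash
python3 - <<'E'
from ov import *
placed('green',TR['green'],.003)
for c,z in (('red',.003),('blue',.003)):
    placed(c,{'red':(.54,.355,1.72),'blue':(.457,.345,1.72)}[c],z,('top',))
cv2.imwrite('pics/t2.png',cv2.resize(read_camera('top')[:,:,::-1][130:270,140:460],None,fx=2.5,fy=2.5))
go(.55,-.02,.25,-30)
E
```

```text
green [ 4.917e-01 -3.475e-01 -2.000e-04] -0.01 cost 0.177
red [0.54   0.355  1.6822] 96.38 cost 0.153
blue [0.4584 0.347  1.6993] 97.36 cost 0.133
t 17.15 pos [ 0.4936 -0.3508  0.2461] psi -90.88 -> delta [-33.16, -5.14, -0.14] turn -60.9 rows>= 6 q [ 0.56  0.36 -0.06  1.73  0.01  1.04 -1.08] w 0.751 tilt 0.72
```

View pics/t2.png

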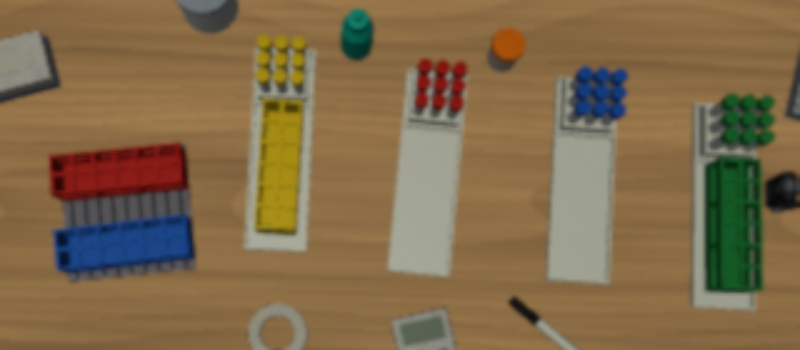

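>>> carry_out:
  deltas:
    - [[-5,-1,0],-9]
    - [[-10,-2,0],-18]
    - [[-16,-3,0],-27]
    - [[-22,-4,0],-36]
    - [[-27,-4.5,0],-45]
    - [[-31,-5,0],-54]
    - [[-33.2,-5,0],-61]
    - [[-33.2,-5,0],-61]

```text
t: 18.15
eef_pos: [0.548, -0.0176, 0.2475]
tool_rot: [-0.004, 0.967, -0.256, 0.004]
contact_force: [0.2, -0.1, 0.3]
gripper_width: 0.751
```

```bash
python3 - <<'E'
from ov import *
go(.54,.346,.22,7)
E
```

```text
t 18.15 pos [ 0.548  -0.0176  0.2475] psi -29.72 -> delta [-18.74, -31.15, 2.99] turn -36.7 rows>= 6 q [ 0.25  0.29 -0.4   1.85  0.13  1.02 -0.72] w 0.751 tilt 0.65
```

>>> carry_out:
  deltas:
    - [[-18.7,-31.1,3],-36.7]
    - [[-18.7,-31.1,3],-36.7]
    - [[-18.7,-31.1,3],-36.7]
    - [[-18.7,-31.1,3],-36.7]
    - [[-18.7,-31.1,3],-36.7]
    - [[-18.7,-31.1,3],-36.7]
    - [[-18.7,-31.1,3],-36.7]
    - [[-18.7,-31.1,3],-36.7]
    - [[-18.7,-31.1,3],-36.7]

```text
t: 19.27
eef_pos: [0.5412, 0.3426, 0.2195]
tool_rot: [-0.002, 0.998, 0.059, 0.005]
contact_force: [0.4, -0.3, -0.2]
gripper_width: 0.754
```

```bash
python3 - <<'E'
from ov import *
p=placed('red',(.54,.355,1.69),.003); placed('blue',(.458,.347,1.69),.003)
go(p[0],p[1],.041,np.degrees(p[2])-90)
cv2.imwrite('pics/w7.png',read_camera('wrist')[:,:,::-1])
E
```

```text
red [0.5396 0.3577 1.6986] 97.32 cost 0.049
blue [0.4568 0.3465 1.7027] 97.56 cost 0.09
t 19.38 pos [0.541  0.3433 0.2198] psi 6.79 -> delta [-0.15, -1.36, 17.89] turn -0.5 rows>= 3 q [-0.24  0.51 -0.59  1.65  0.31  1.07 -0.8 ] w 0.752 tilt 0.63
```

View pics/w7.png

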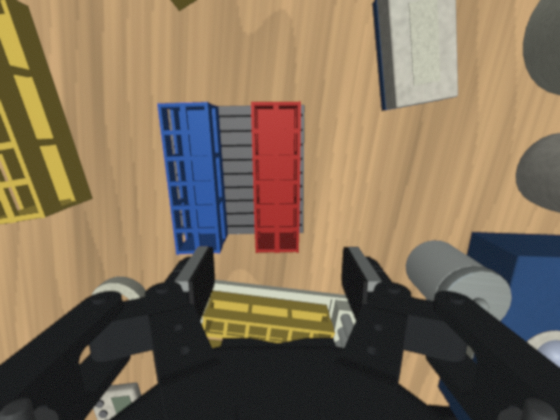

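>>> carry_out:
  deltas:
    - [[-0.1,-1.4,5],-0.5]
    - [[-0.1,-1.4,10],-0.5]
    - [[-0.1,-1.4,14.5],-0.5]
    - [[-0.1,-1.4,17],-0.5]
    - [[-0.1,-1.4,17.9],-0.5]
    - [[-0.1,-1.4,17.9],-0.5]
    - [[-0.1,-1.4,17.9],-0.5]

```text
t: 20.3
eef_pos: [0.5408, 0.3592, 0.0426]
tool_rot: [-0.003, 0.998, 0.064, 0.006]
contact_force: [0.1, -0.2, 0.4]
gripper_width: 0.752
```

>>> carry_out:
  deltas:
    - [[0,0,0],0]
    - [[0,0,0],0]
    - [[0,0,0],0]
    - [[0,0,0],0]
    - [[0,0,-2],0]
    - [[0,0,-5],0]
    - [[0,0,-10],0]
    - [[0,0,-15],0]
    - [[0,0,-19],0]
    - [[0,0,-19],0]
  hand: 0

```text
t: 21.55
eef_pos: [0.5398, 0.3594, 0.2378]
tool_rot: [-0.005, 0.998, 0.064, 0.009]
contact_force: [0.2, 0.2, -1.5]
gripper_width: 0.529
```

```bash
python3 - <<'E'
from ov import *
go(.53,.17,.25,-45)
fitheld('red',.038,use=('wrist',))
E
```

```text
t 21.55 pos [0.5398 0.3594 0.2378] psi 7.31 -> delta [-3.35, 18.65, -1.47] turn 52.3 rows>= 5 q [-0.26  0.5  -0.6   1.62  0.31  1.1  -0.81] w 0.529 tilt 1.24
held: tool-y 0.0038 off 0.0408 pitch -2.6 tool-x 0.0001 yaw 0.0 cost [np.float64(0.01)] c0 0.068 centre [0.5404 0.357  0.225 ] lowest 0.1939
```

>>> carry_out:
  deltas:
    - [[-0.5,3,-0.5],8]
    - [[-1,6.5,-1],17]
    - [[-1.8,10,-1.5],26]
    - [[-2.5,14,-1.5],35]
    - [[-3,17,-1.5],44]
    - [[-3.3,18.6,-1.5],52.3]
    - [[-3.3,18.6,-1.5],52.3]

```text
t: 22.48
eef_pos: [0.529, 0.1676, 0.247]
tool_rot: [-0.006, 0.924, -0.383, 0.004]
contact_force: [0.3, 0.5, -1.3]
gripper_width: 0.534
```

```bash
python3 - <<'E'
from ov import *
go(.53,.0,.25,-94.4)
E
```

```text
t 22.48 pos [0.529  0.1676 0.247 ] psi -45.06 -> delta [11.93, 11.76, -0.42] turn 49.3 rows>= 5 q [-0.08  0.3  -0.41  1.83  0.14  1.02 -1.33] w 0.534 tilt 0.84
```

>>> carry_out:
  deltas:
    - [[2,2,-0.4],9]
    - [[5,5,-0.4],18]
    - [[8,8,-0.4],28]
    - [[10,10,-0.4],37]
    - [[11.9,11.8,-0.4],45]
    - [[11.9,11.8,-0.4],49.3]
    - [[11.9,11.8,-0.4],49.3]
    - [[11.9,11.8,-0.4],49.3]

```text
t: 23.48
eef_pos: [0.5294, 0.0012, 0.2494]
tool_rot: [0.007, -0.681, 0.732, -0.001]
contact_force: [-0.6, 0.5, -0.8]
gripper_width: 0.531
```

```bash
python3 - <<'E'
from ov import *
p=fitheld('red',.041,use=('wrist',))
go(.5254+.003,.0004,.062,-94.4-np.degrees(p[4])*0)
E
```

```text
held: tool-y 0.0044 off 0.0407 pitch -3.1 tool-x -0.0005 yaw 0.1 cost [np.float64(0.127)] c0 0.142 centre [0.5267 0.0019 0.2366] lowest 0.2053
t 23.52 pos [0.5295 0.001  0.2495] psi -94.13 -> delta [0.23, 0.32, 18.75] turn 0.3 rows>= 3 q [ 0.05  0.24 -0.2   1.9   0.05  0.99 -1.81] w 0.537 tilt 0.83
```

>>> carry_out:
  deltas:
    - [[0.2,0.3,4],0.3]
    - [[0.2,0.3,9],0.3]
    - [[0.2,0.3,14],0.3]
    - [[0.2,0.3,17.5],0.3]
    - [[0.2,0.3,18.8],0.3]
    - [[0.2,0.3,18.8],0.3]
    - [[0.2,0.3,18.8],0.3]

```text
t: 24.4
eef_pos: [0.5298, 0.0009, 0.0629]
tool_rot: [0.008, -0.679, 0.734, -0.002]
contact_force: [0.1, 0.3, -0.2]
gripper_width: 0.535
```

```bash
cat >> ov.py <<'E'
def trayrow(n,rows=(85,90,95,100,105)):
    k=cam('wrist'); p=TR[n]; c,s=np.cos(p[2]),np.sin(p[2]); W=lambda x,y,z:[p[0]+c*x-s*y,p[1]+s*x+c*y,z]
    print('pred',proj(k,[W(.088,-.036,.01),W(.088,.036,.01)]).round(1).tolist())
    im=read_camera('wrist'); g=im[:,:,2].astype(int)
    for r in rows: w=np.flatnonzero(g[r,150:420]>140)+150; print(r,w[[0,-1]] if len(w) else None)
E
python3 - <<'E'
from ov import *
fitheld('red',.041,use=('wrist',)); trayrow('red')
go(.528,.0004,.046,-94.4)
E
```

```text
held: tool-y 0.0047 off 0.0407 pitch -3.1 tool-x -0.0005 yaw 0.2 cost [np.float64(0.012)] c0 0.052 centre [0.5268 0.0017 0.0501] lowest 0.0189
pred [[343.6, 96.8], [217.7, 97.0]]
85 [215 342]
90 [215 342]
95 [215 342]
100 [215 342]
105 [216 341]
t 24.5 pos [0.5297 0.0008 0.0629] psi -94.42 -> delta [0.07, 0.19, 1.69] turn -0.0 rows>= 1 q [ 0.02  0.5  -0.17  2.04  0.13  0.59 -1.88] w 0.532 tilt 0.97
```

Aligned: rack centre (0.5268, 0.0017) against the bay at (0.5254, 0.0004). I'll lower and release.

>>> carry_out:
  deltas:
    - [[0.1,0.1,0.8],0]
    - [[0.1,0.1,1.3],0]
    - [[0.1,0.1,1.6],0]
    - [[0.1,0.1,1.6],0]
    - [[0.1,0.1,1.6],0]

```text
t: 25.12
eef_pos: [0.5289, 0.0, 0.0469]
tool_rot: [0.008, -0.679, 0.734, -0.002]
contact_force: [0.1, -0.1, -1.0]
gripper_width: 0.534
```

>>> carry_out:
  deltas:
    - [[0,0,0],0]
    - [[0,0,0],0]
    - [[0,0,0],0]
    - [[0,0,-2],0]
    - [[0,0,-6],0]
    - [[0,0,-12],0]
    - [[0,0,-17],0]
    - [[0,0,-20],0]
    - [[0,0,-20],0]
  hand: 0.75

```text
t: 26.25
eef_pos: [0.5274, -0.0015, 0.2496]
tool_rot: [0.01, -0.679, 0.734, -0.004]
contact_force: [-0.2, 0.3, -1.0]
gripper_width: 0.753
```

```bash
python3 - <<'E'
from ov import *
placed('red',TR['red'],.003); placed('blue',(.457,.3465,1.70),.003,('top',))
go(.49,.17,.24,-40)
E
```

```text
red [ 0.5245  0.0011 -0.0778] -4.46 cost 0.108
blue [0.4583 0.344  1.7019] 97.51 cost 0.132
t 26.35 pos [ 0.5256 -0.0017  0.2465] psi -94.42 -> delta [-16.83, 4.88, 0.74] turn -54.4 rows>= 6 q [ 0.06  0.24 -0.2   1.91  0.05  0.98 -1.81] w 0.752 tilt 0.95
```

>>> carry_out:
  deltas:
    - [[-16.8,4.9,0.5],-54.4]
    - [[-16.8,4.9,0.5],-54.4]
    - [[-16.8,4.9,0.5],-54.4]
    - [[-16.8,4.9,0.5],-54.4]
    - [[-16.8,4.9,0.5],-54.4]
    - [[-16.8,4.9,0.5],-54.4]
    - [[-16.8,4.9,0.5],-54.4]
    - [[-16.8,4.9,0.5],-54.4]

```text
t: 27.35
eef_pos: [0.4896, 0.1695, 0.242]
tool_rot: [-0.006, 0.939, -0.343, 0.005]
contact_force: [0.1, 0.0, 0.0]
gripper_width: 0.75
```

```bash
python3 - <<'E'
from ov import *
go(.457,.333,.22,7.5)
E
```

```text
t 27.35 pos [0.4896 0.1695 0.242 ] psi -40.16 -> delta [-13.05, -10.36, 2.28] turn -47.7 rows>= 5 q [-0.07  0.25 -0.45  1.92  0.13  0.98 -1.28] w 0.75 tilt 0.92
```

>>> carry_out:
  deltas:
    - [[-13,-10.4,2.3],-47.7]
    - [[-13,-10.4,2.3],-47.7]
    - [[-13,-10.4,2.3],-47.7]
    - [[-13,-10.4,2.3],-47.7]
    - [[-13,-10.4,2.3],-47.7]
    - [[-13,-10.4,2.3],-47.7]
    - [[-13,-10.4,2.3],-47.7]

```text
t: 28.22
eef_pos: [0.4578, 0.3328, 0.2198]
tool_rot: [-0.003, 0.998, 0.064, 0.007]
contact_force: [-0.4, 1.2, -0.0]
gripper_width: 0.751
```

```bash
python3 - <<'E'
from ov import *
p=placed('blue',(.457,.3465,1.70),.003)
go(p[0],p[1],.041,np.degrees(p[2])-90)
E
```

```text
blue [0.4562 0.3463 1.7184] 98.46 cost 0.062
t 28.27 pos [0.4578 0.3328 0.2199] psi 7.42 -> delta [-0.25, -1.26, 17.89] turn -1.0 rows>= 3 q [-0.23  0.39 -0.65  1.83  0.28  1.   -0.86] w 0.751 tilt 0.92
```

>>> carry_out:
  deltas:
    - [[-0.2,-1.2,5],-0.5]
    - [[-0.2,-1.2,10],-0.5]
    - [[-0.2,-1.2,14.5],-0.5]
    - [[-0.2,-1.2,17],-0.5]
    - [[-0.2,-1.2,17.9],-0.5]
    - [[-0.2,-1.2,17.9],-0.5]
    - [[-0.2,-1.2,17.9],-0.5]

```text
t: 29.15
eef_pos: [0.4575, 0.3464, 0.0422]
tool_rot: [-0.004, 0.998, 0.069, 0.008]
contact_force: [-0.7, 1.1, 0.3]
gripper_width: 0.751
```

>>> carry_out:
  deltas:
    - [[0,0,0],0]
    - [[0,0,0],0]
    - [[0,0,0],0]
    - [[0,0,0],0]
    - [[0,0,-2],0]
    - [[0,0,-5],0]
    - [[0,0,-10],0]
    - [[0,0,-15],0]
    - [[0,0,-20],0]
    - [[0,0,-20],0]
  hand: 0

```text
t: 30.4
eef_pos: [0.4557, 0.3467, 0.2479]
tool_rot: [-0.006, 0.998, 0.069, 0.012]
contact_force: [0.5, 0.0, -0.8]
gripper_width: 0.535
```

```bash
python3 - <<'E'
from ov import *
go(.51,.08,.25,-50)
fitheld('blue',.038,use=('wrist',))
E
```

```text
t 30.4 pos [0.4557 0.3467 0.2479] psi 7.9 -> delta [1.72, 27.16, -0.47] turn 57.9 rows>= 6 q [-0.23  0.37 -0.67  1.79  0.27  1.04 -0.86] w 0.535 tilt 1.58
held: tool-y 0.002 off 0.0409 pitch -2.5 tool-x 0.0002 yaw -0.1 cost [np.float64(0.01)] c0 0.042 centre [0.4563 0.3461 0.2349] lowest 0.204
```

>>> carry_out:
  deltas:
    - [[0.2,4,-0.4],8]
    - [[0.5,9,-0.4],18]
    - [[0.8,14,-0.4],28]
    - [[1.2,19,-0.4],38]
    - [[1.5,24,-0.4],48]
    - [[1.7,27,-0.4],57.9]
    - [[1.7,27,-0.4],57.9]
    - [[1.7,27,-0.4],57.9]

```text
t: 31.45
eef_pos: [0.5079, 0.0809, 0.2464]
tool_rot: [-0.009, 0.907, -0.422, 0.006]
contact_force: [1.1, 0.4, -1.0]
gripper_width: 0.54
```

```bash
python3 - <<'E'
from ov import *
go(.5235,-.1838,.25,-92.9)
E
```

```text
t 31.45 pos [0.5079 0.0809 0.2464] psi -49.88 -> delta [21.24, 15.85, -0.64] turn 43.0 rows>= 5 q [ 0.07  0.23 -0.4   1.93  0.1   0.98 -1.25] w 0.54 tilt 1.25
```

>>> carry_out:
  deltas:
    - [[3.5,2.6,-0.6],8]
    - [[8,6,-0.6],16]
    - [[12.5,9.3,-0.6],25]
    - [[17,12.7,-0.6],34]
    - [[20,15,-0.6],40]
    - [[21.2,15.9,-0.6],43]
    - [[21.2,15.9,-0.6],43]
    - [[21.2,15.9,-0.6],43]

```text
t: 32.45
eef_pos: [0.5233, -0.1811, 0.2494]
tool_rot: [0.011, -0.691, 0.723, -0.002]
contact_force: [-0.1, 0.8, -1.7]
gripper_width: 0.537
```

```bash
python3 - <<'E'
from ov import *
p=fitheld('blue',.041,use=('wrist',))
go(.523,-.1838,.062,-92.9)
E
```

```text
held: tool-y 0.0027 off 0.0409 pitch -3.3 tool-x -0.0004 yaw -0.2 cost [np.float64(0.116)] c0 0.131 centre [ 0.5224 -0.1805  0.2364] lowest 0.2052
t 32.5 pos [ 0.5232 -0.1813  0.2495] psi -92.61 -> delta [0.51, 0.34, 18.74] turn 0.3 rows>= 4 q [ 0.35  0.28 -0.14  1.85  0.03  1.   -1.42] w 0.536 tilt 1.28
```

>>> carry_out:
  deltas:
    - [[0.5,0.4,4],0.3]
    - [[0.5,0.4,9],0.3]
    - [[0.5,0.4,14],0.3]
    - [[0.5,0.4,17.5],0.3]
    - [[0.5,0.4,18.8],0.3]
    - [[0.5,0.4,18.8],0.3]
    - [[0.5,0.4,18.8],0.3]

```text
t: 33.38
eef_pos: [0.5237, -0.1837, 0.063]
tool_rot: [0.012, -0.689, 0.725, -0.003]
contact_force: [0.6, 0.2, -1.8]
gripper_width: 0.536
```

```bash
python3 - <<'E'
from ov import *
fitheld('blue',.041,use=('wrist',)); trayrow('blue')
go(.523,-.1842,.046,-92.9)
E
```

```text
held: tool-y 0.0025 off 0.0413 pitch -2.8 tool-x -0.0004 yaw -0.3 cost [np.float64(0.012)] c0 0.029 centre [ 0.5229 -0.1831  0.0496] lowest 0.0192
pred [[342.7, 93.5], [216.9, 93.7]]
85 [212 339]
90 [212 339]
95 [212 339]
100 [212 341]
105 [212 342]
t 33.48 pos [ 0.5235 -0.184   0.063 ] psi -92.9 -> delta [0.05, 0.08, 1.69] turn -0.0 rows>= 1 q [ 0.33  0.53 -0.12  1.99  0.08  0.61 -1.46] w 0.536 tilt 1.38
```

>>> carry_out:
  deltas:
    - [[-0.1,0,0.8],0]
    - [[-0.1,0,1.3],0]
    - [[-0.1,0,1.6],0]
    - [[-0.1,0,1.6],0]
    - [[-0.1,0,1.6],0]

```text
t: 34.1
eef_pos: [0.5239, -0.1828, 0.047]
tool_rot: [0.012, -0.689, 0.725, -0.003]
contact_force: [-1.4, -0.4, -1.3]
gripper_width: 0.529
```

>>> carry_out:
  deltas:
    - [[0,0,0],0]
    - [[0,0,0],0]
    - [[0,0,0],0]
    - [[0,0,-2],0]
    - [[0,0,-6],0]
    - [[0,0,-12],0]
    - [[0,0,-17],0]
    - [[0,0,-20],0]
    - [[0,0,-20],0]
    - [[0,0,-20],0]
  hand: 0.75

```text
t: 35.35
eef_pos: [0.5192, -0.1851, 0.2462]
tool_rot: [0.011, -0.689, 0.725, -0.002]
contact_force: [0.6, 0.1, -0.2]
gripper_width: 0.751
```

```bash
python3 - <<'E'
from ov import *
placed('blue',TR['blue'],.003)
for c in ('yellow','red','green'): placed(c,TR[c],.003,('top',))
a=cv2.resize(read_camera('top')[:,:,::-1][135:260,225:460],(800,425)); cv2.imwrite('pics/fin.png',a)
b=read_camera('scene')[:,:,::-1][170:370,90:390]; cv2.imwrite('pics/fin2.png',cv2.resize(b,(800,533)))
E
```

```text
blue [ 0.5222 -0.1818 -0.0508] -2.91 cost 0.117
yellow [ 0.5548  0.1716 -0.0085] -0.48 cost 0.15
red [ 0.5324 -0.001  -0.11  ] -6.3 cost 0.162
green [ 0.4671 -0.3186 -0.6314] -36.17 cost 0.96
```

View pics/fin2.png

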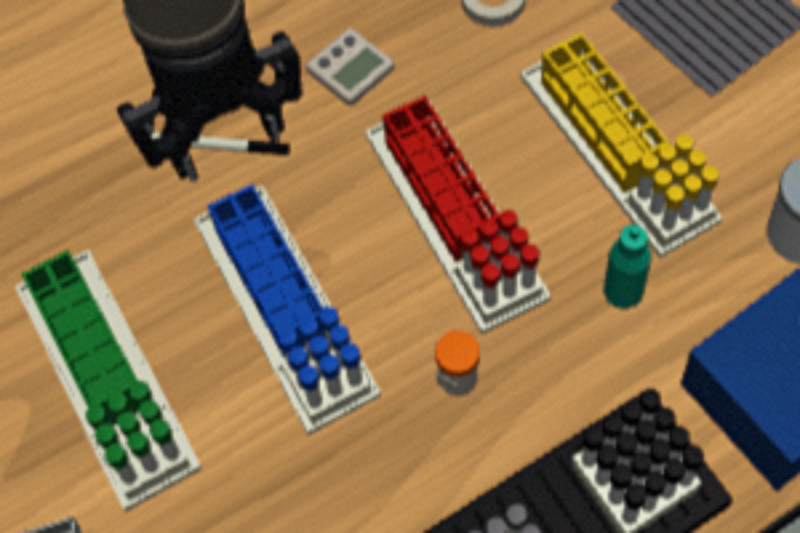

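View pics/fin.png

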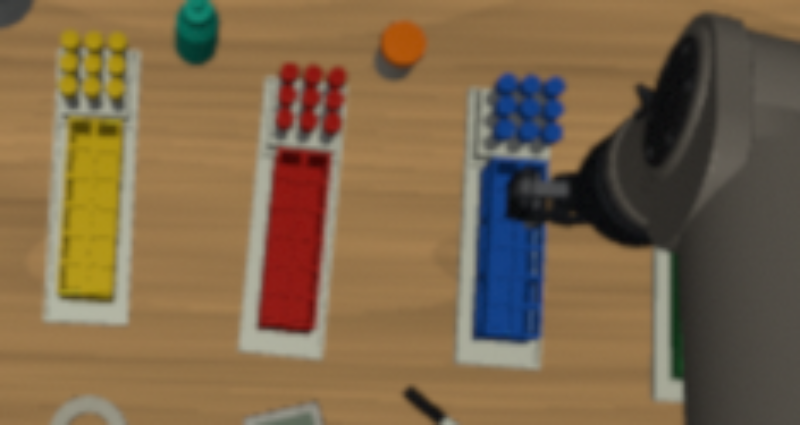

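All four racks sit flat in their matching bays, the pot and bottle are standing, and the gripper is clear. I'll hand in now.

```bash
python3 -c "
from station import bot; print(bot.hand_in())"
```

```text
the job is handed in; nothing more can be done
None
```

I took the stack apart in the order yellow, green, red, blue and set each rack in the bay of the tray with matching caps. I handed in just after 35 s on the robot's clock, with the gripper open and about 0.2 m above the trays.

**What the last checks showed**
- **Final scene and top pictures:** the racks look flat in their bays, and the bottle and pot look upright where they were. I judged those two by eye and did not measure them again. The arm hid most of the green rack in the top picture, but the scene picture shows it in its bay.
- **Wrist-camera fits after each release:** all four racks came out within about 4 mm of their bay centres, with 10 mm to spare all round.

**What disagreed**
- **Top-camera fits at the end:** red and yellow came out 6–7 mm off in x, with poorer fit scores. I put this down to the cap colours merging with the racks. The green fit failed because the arm was in the way.
- **Tool tilt:** it built up to about 1.6° at most over the grasps. The racks hung 1–4° off level before they were set down and levelled on release.

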